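# Rack the painted test boards

## Robot

A 7-joint arm with a two-finger parallel gripper is mounted at the origin on the work surface. World frame = base frame: x ahead of the robot, y to its left, z up, the work surface at z = 0. Lengths are in m, angles in degrees, forces in N, time in s.
With the tool pointing down it reaches from about 0.425 to 0.875 m from the base axis. Payload 4.7 kg.
Tool frame: the origin (TCP) lies at the very end of the fingers, on their centre line; the grasp point (between the pads) lies 19 mm behind it; z points along the fingers, y is the line along which they close (so a half turn about z gives the same grasp; the last joint's range is limited). The gripper opens to 87 mm and grips with 3 to 60 N. Pads are 19 mm wide; open, the fingers measure 117 mm over their backs; the gripper's body (75 mm by 190 mm) begins 51 mm behind the grasp point.
Start: joints at [68.818, 18.392, -4.016, 83.108, 1.295, 78.541, -3.26], TCP at [0.243, -0.603, 0.223] pointing down, gripper open.
Joint ranges: [-163.93, 163.93], [-17.29, 119.83], [-79.2, 71.16], [3.27, 140.29], [-89.18, 269.18], [5.43, 117.66], [-154.24, 154.24]. Speed limits (degrees/s): [147.25, 147.25, 180, 180, 180, 180, 180].

## Interface

Orientations are given as [roll, pitch, yaw] about the fixed x, y, z axes, in that order (R = Rz(yaw) Ry(pitch) Rx(roll)).
In Python, from cell import telemetry, cams, env gives the robot as it stands.
- The arm moves only by the tool arm_command, never from a script. Its argument "series" is text: rows parted by semicolons, each of 5 numbers parted by spaces: the shift along the tool's x, y, z in mm, then the turn about the tool's z in rad, then the closure in counts, from 0 (fully open) to 255 (shut). A call has 1 to 20 rows; each row shifts and turns the commanded pose from where the row before left it, along the tool's axes as they then stand; what a row does not reach is not made up. A row lasts 1/12 s, in which the tool goes at most 41.7 mm and 7.16 degrees, less where a joint would pass 70% of its speed; a pose out of reach is approached as far as the arm can. A call is refused whole if a number of a shift passes 41.7 or a number of a turn 0.125, either way. A call with a gripper value outside its range is refused whole. The fingers move at their own pace and stop on an object; "squeeze" is the grip in N (left out, the last holds). Time passes only in rows, so rows that do not move let the fingers close. It gives the time, the measured TCP pose, the force, the opening and the grip force at its end, in the units of the state.
- telemetry.get_obs(): the state, without advancing time (a new reading comes with each control period).
- cams.read_camera(name): name is "scene" or "top" or "wrist"; returns the picture (400x640x3 uint8, blue, green, red); there is no depth.
- cams.calibration(name): a dict with "K" (3x3 intrinsics, pixels), "dist" ([k1, k2, p1, p2, k3] as OpenCV has them; the pictures are not rectified), "origin" and "rotation" of the camera in the world; the wrist camera has in their place "hand_eye" (4x4, takes a point from camera to tool coordinates, whose origin is the TCP and whose axes are the flange's). Camera axes: x right, y down, z forward; pixel columns grow to the right and rows downward; lengths in m; the calibration is good to about 2 mm. A picture is of the moment at which its call begins: read the wrist's pose just before it. calibration takes no time and is no camera call.
- env.sign_off(): hands the job in; it is judged then, once.
The state is a dict: "time_s": time; "qpos": joint angles; "joint_velocities": joint speeds; "effort": joint torques, N m; "tool_pos": TCP position; "tool_rot": TCP orientation; "force": force on the tool from outside, world axes, zero at the start; "wrist_torque": the same for the moment, N m; "grip_width": finger opening in m; "grasp_force": force on a finger pad.
Only numpy, scipy, OpenCV 4.12 (cv2) and the standard library are available. Lean on these libraries where they do the work, as an engineer would, in place of code of your own. Each camera call takes 0.05 s, during which the arm holds its last target. There are 200 camera calls.

## Task

In the garage, stand the red and the blue paint test boards upright in the slotted rack, each in the slot marked with its own colour, bare-wood edge up. A spring clip in each slot holds a board up part way, so press each one firmly, without ramming it, until it sits fully home on the slot's floor, and let go. Leave the yellow board and the other things on the bench undisturbed.

Things in the scene. Friction and masses are not known exactly. Their poses are not given: they have to be found in the camera images.
- red_board: plywood board, 10 thick x 140 wide x 120 mm tall, ~0.12 kg, both faces painted red except the bare-wood top 26 mm. Origin: middle of its painted bottom edge. x: through the thickness, y: along the width, z: up the board to the bare-wood edge. At the start it leans 34 degrees from vertical on easel_a, top towards the robot, its upper 56 mm free on both sides for a gripper tilted to its slope.
- blue_board: plywood board, 10 thick x 140 wide x 120 mm tall, ~0.12 kg, both faces painted blue except the bare-wood top 26 mm. Origin: middle of its painted bottom edge. x: through the thickness, y: along the width, z: up the board to the bare-wood edge. At the start it leans 34 degrees from vertical on easel_b, top towards the robot, its upper 56 mm free on both sides for a gripper tilted to its slope.
- easel_a: fixed wooden easel on which the red board leans at the start; base 120 x 110 mm, 8 mm thick; back plate 100 mm wide, behind the lower 64 mm of the board, ends 80 mm above the table. Origin: underside of the base; the board's bottom edge is 45 mm along its x and 30 mm up; the board leans towards its -x.
- easel_b: fixed wooden easel on which the blue board leans at the start; base 120 x 110 mm, 8 mm thick; back plate 100 mm wide, behind the lower 64 mm of the board, ends 80 mm above the table. Origin: underside of the base; the board's bottom edge is 45 mm along its x and 30 mm up; the board leans towards its -x.
- rack: fixed wooden rack, 200 (x) x 168 mm (y), three slots 60 mm apart along x: red nearest the robot, yellow, blue. Origin: underside below the yellow slot. From each slot's floor up: fixed wall on the +x side, face 5 mm from slot centre, 45 mm high, then a lip flaring out to 56 mm; wall 18 mm off on the -x side, 34 mm; end walls 33 mm, 156 mm apart; marker blocks on them to 45 mm.
- slot_red (a point): slot between the red marker blocks, nearest the robot. Origin: centre of the slot's floor, 12 mm above the table, where the board's bottom middle comes when home, flat against the +x wall (lowering it 2 to 3 mm to the -x side clears that wall; the clip pushes it back); x: across the slot (the board's thickness), y: along it, z: up. Spring clip: see joint clip_red.
- slot_blue (a point): slot between the blue marker blocks, farthest from the robot. Origin: centre of the slot's floor, 12 mm above the table, where the board's bottom middle comes when home, flat against the +x wall (lowering it 2 to 3 mm to the -x side clears that wall; the clip pushes it back); x: across the slot (the board's thickness), y: along it, z: up. Spring clip: see joint clip_blue.
- clip_red (a joint): travel (m) of the red slot's 100 mm wide steel spring clip, 0 = free. On the -x side, it presses to the +x wall; its sloping lead-in meets a board 30 mm above the floor and narrows the slot to 6 mm (free) at 21 mm. An unpressed board stays about 30 mm high; some 6 to 18 N down (friction varies) drives it past; the clip yields about 4 mm and pinches it. The floor below is hard.
- clip_blue (a joint): travel (m) of the blue slot's spring clip, the same as clip_red.
- yellow_board: a like board, painted yellow, already standing home in the rack's middle slot; origin middle of its bottom edge. To be left where it is.
- paint_can: bystander: paint can with red label, 84 mm across, 100 mm tall, at the left side; origin at its underside
- paint_can2: bystander: paint can with blue label, 84 mm across, 100 mm tall, towards the far edge; origin at its underside
- jar: bystander: jar, 60 mm across, 85 mm tall, towards the far edge; origin at its underside
- mug: bystander: white mug, 80 mm across, 90 mm tall, towards the far edge; origin at its underside
- brush: bystander: paint brush lying at the left side; origin at its underside, length along x
- screwdriver: bystander: screwdriver lying at the right side; origin at its underside, length along x
Not all that is in view belongs to the job. Of the things like the red_board, leave any that is turquoise; of the rest the smaller one is meant. There is more than one size of the blue_board; the job needs the largest.

How it is judged:
By the outcome, as a careful person would: the job done as asked, in the order asked, and still so for the second after the job is handed in, with the robot touching nothing.
It also fails if it takes over 64 s, if anything falls off the work surface, if the arm or the gripper's body presses on something with over 40 N, if the wrist force passes 120 N, or if a joint passes its speed limit or range.

## Working session

There is one attempt and no reset: what is moved stays moved. The work goes in short steps, Python scripts to look and compute and a tool call to move; the robot and the scene stay as the last step left them, time stands still between calls to the robot, and variables do not carry over. Pictures are saved under pics/ and viewed, at most 10 in all, crops included, and the job is handed in when it is done.

Besides the shell and the picture viewer there is one more tool, called after "Call:" by a JSON object that holds its "fn" and its "kwargs", one argument or row to a line. arm_command: Moves the arm, as the interface text tells. Its arguments: {"type":"object","properties":{"series":{"type":"string"},"squeeze":{"type":"number"}},"required":["series"]}

```bash
mkdir -p pics; ls; python3 - <<'E'
from cell import telemetry,cams,env
import cv2,json
for n in("scene","top"):
    cv2.imwrite(f"pics/{n}0.png",cams.read_camera(n))
for n in("scene","top","wrist"): print(n,cams.calibration(n))
print(telemetry.get_obs())
E
```

```text
pics
scene {'K': array([[467.98265747,   0.        , 314.98891154],
       [  0.        , 467.98265747, 199.49264519],
       [  0.        ,   0.        ,   1.        ]]), 'dist': array([-0.10788454,  0.        ,  0.        ,  0.        ,  0.        ]), 'origin': array([ 1.18077659, -0.42221246,  1.29708142]), 'rotation': array([-146.8703903 ,    0.28933519,   54.50105437])}
top {'K': array([[386.26714989,   0.        , 322.52785991],
       [  0.        , 386.26714989, 193.47046113],
       [  0.        ,   0.        ,   1.        ]]), 'dist': array([0.02495206, 0.        , 0.        , 0.        , 0.        ]), 'origin': array([0.41149853, 0.05800722, 1.57381766]), 'rotation': array([-176.12307297,   -0.20002523,  -89.20221264])}
wrist {'K': array([[276.51764896,   0.        , 318.3720662 ],
       [  0.        , 276.51764896, 196.65536523],
       [  0.        ,   0.        ,   1.        ]]), 'dist': array([-0.02602012,  0.        ,  0.        ,  0.        ,  0.        ]), 'hand_eye': array([[-1.15858418e-04, -9.64167017e-01, -2.65295967e-01,
         7.28435504e-02],
       [ 9.99
[... 254 characters left out ...]
 0.1, 'qpos': array([68.81816018, 18.43526091, -4.01517329, 83.17008498,  1.2964357 ,
       78.54160891, -3.26016224]), 'joint_velocities': array([ 0.00840451, -0.20000855, -0.16053265, -0.1540851 , -0.09892412,
        0.10684041, -0.04832487]), 'effort': array([-4.39770056e-04, -4.92572021e+01, -4.05920399e-01, -3.13396990e+01,
       -6.41027489e-02,  3.94710910e-02,  5.22871176e-05]), 'tool_pos': array([ 0.24313348, -0.60225681,  0.22154673]), 'tool_rot': array([-1.79898360e+02,  7.12948026e-03,  2.19912732e+01]), 'force': array([ 0.33900345, -0.77095553, -0.71335911]), 'wrist_torque': array([ 0.03601913,  0.03565159, -0.01221869]), 'grasp_force': 0.0, 'grip_width': 0.08690458801890867}
```

View pics/top0.png

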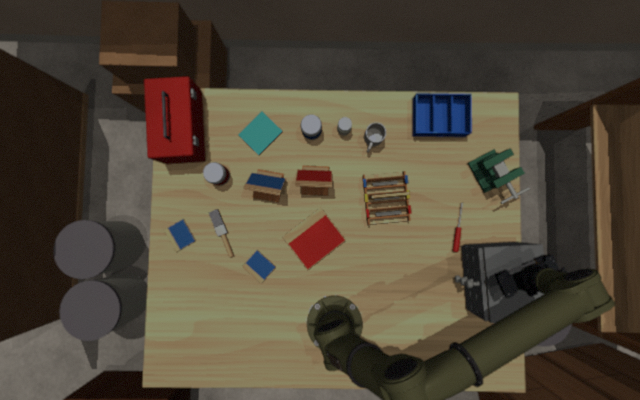

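View pics/scene0.png

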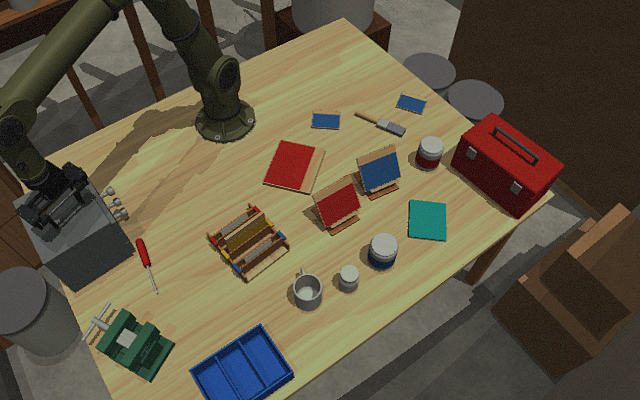

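The red board is on its easel at top px (314,177), the blue at (266,183) and the rack at (388,197). The flat red, turquoise and small blue boards are decoys. Next I'll take enlarged crops.

```bash
cat > h.py <<'E'
import numpy as np,cv2
from scipy.spatial.transform import Rotation as R
from cell import telemetry,cams,env
def cam(n,obs=None):
    c=cams.calibration(n)
    if n=="wrist":
        o=obs or telemetry.get_obs()
        T=np.eye(4);T[:3,:3]=R.from_euler('xyz',o['tool_rot'],degrees=True).as_matrix();T[:3,3]=o['tool_pos']
        T=T@c['hand_eye'];return c['K'],c['dist'],T[:3,3],T[:3,:3]
    return c['K'],c['dist'],c['origin'],R.from_euler('xyz',c['rotation'],degrees=True).as_matrix()
def ray(C,px):
    u=cv2.undistortPoints(np.array([[px]],float),C[0],C[1])[0,0]
    d=C[3]@np.r_[u,1];return C[2],d/np.linalg.norm(d)
def atz(C,px,z):
    o,d=ray(C,px);return o+d*(z-o[2])/d[2]
def proj(C,P):
    P=np.atleast_2d(P).astype(float);rv=cv2.Rodrigues(C[3].T)[0];return cv2.projectPoints(P,rv,-C[3].T@C[2],C[0],C[1])[0][:,0]
def tri(rs):
    A=sum(np.eye(3)-np.outer(d,d) for o,d in rs);b=sum((np.eye(3)-np.outer(d,d))@o for o,d in rs);return np.linalg.solve(A,b)
E
python3 - <<'E'
import cv2
t=cv2.imread("pics/top0.png")[155:230,235:425];s=cv2.imread("pics/scene0.png")[135:290,200:420]
cv2.imwrite("pics/tc.png",cv2.resize(t,None,fx=4.2,fy=4.2,interpolation=cv2.INTER_CUBIC))
cv2.imwrite("pics/sc.png",cv2.resize(s,None,fx=3.6,fy=3.6,interpolation=cv2.INTER_CUBIC))
E
```

```text
(no output)
```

View pics/tc.png

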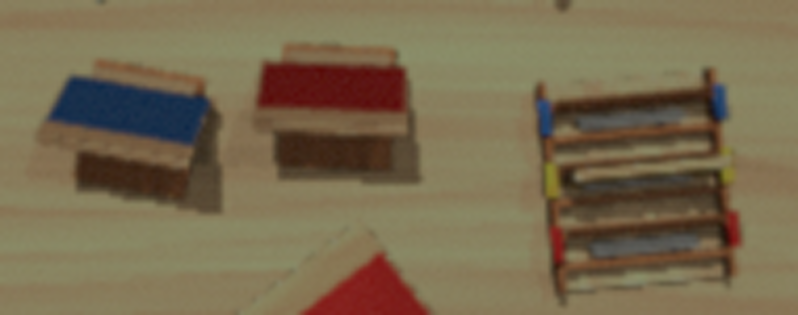

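View pics/sc.png

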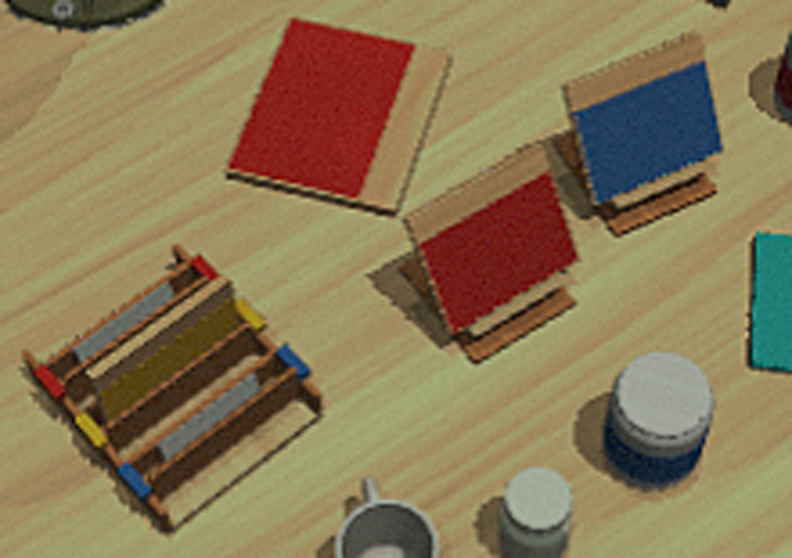

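```bash
python3 - <<'E'
from h import *
T=cam("top");S=cam("scene")
t=lambda p:(235+(p[0]+.5)/4.2-.5,155+(p[1]+.5)/4.2-.5); s=lambda p:(200+(p[0]+.5)/3.6-.5,135+(p[1]+.5)/3.6-.5)
np.set_printoptions(precision=4,suppress=True)
for n,tp,sp in(("red",[(253,127),(407,134)],[(548,143),(404,215)]),("blue",[(38,140),(192,157)],[(700,33),(563,88)])):
    P=[tri([ray(T,t(a)),ray(S,s(b))]) for a,b in zip(tp,sp)]
    Q=[atz(T,t(a),.1267) for a in tp]; V=[atz(S,s(a),.1267) for a in sp]
    for n2,X in(("tri",P),("top",Q),("scn",V)):
        d=X[0]-X[1];print(n,n2,*X,"w",np.linalg.norm(d),"mid",(X[0]+X[1])/2,"yaw",np.degrees(np.arctan2(-d[0],d[1])))
for n,a,b,c,d in(("R",(558,245),(733,229),(204,267),(48,381)),("Y",(551,180),(727,165),(250,314),(90,429)),("B",(545,118),(719,102),(292,360),(135,480))):
    for k,C,f,p,q in(("top",T,t,a,b),("scn",S,s,c,d)):
        A=atz(C,f(p),.055);B=atz(C,f(q),.055);d_=A-B;print(n,k,(A+B)/2,np.linalg.norm(d_),np.degrees(np.arctan2(-d_[0],d_[1])))
    print(tri([ray(T,t(a)),ray(S,s(c))]),tri([ray(T,t(b)),ray(S,s(d))]))
E
```

```text
red tri [0.5429 0.1619 0.1233] [0.5358 0.0201 0.1273] w 0.1419848752418931 mid [0.5393 0.091  0.1253] yaw -2.874092078368593
red top [0.5406 0.1588 0.1267] [0.5363 0.0209 0.1267] w 0.13798642500918315 mid [0.5384 0.0898 0.1267] yaw -1.7953674970558684
red scn [0.5464 0.1632 0.1267] [0.535  0.0196 0.1267] w 0.14409135296194556 mid [0.5407 0.0914 0.1267] yaw -4.557288196281559
blue tri [0.5271 0.3521 0.1233] [0.5112 0.2101 0.1321] w 0.14310359834998998 mid [0.5191 0.2811 0.1277] yaw -6.406454890908636
blue top [0.5262 0.3505 0.1267] [0.5129 0.2128 0.1267] w 0.13835477119060915 mid [0.5196 0.2816 0.1267] yaw -5.504278743388982
blue scn [0.5295 0.3509 0.1267] [0.5069 0.2109 0.1267] w 0.14177327312442778 mid [0.5182 0.2809 0.1267] yaw -9.183240916099596
R top [ 0.449  -0.2052  0.055 ] 0.16439493020727244 6.042098035225466
R scn [ 0.448  -0.2094  0.055 ] 0.1673406620466048 6.719167439033446
[ 0.4394 -0.125   0.0554] [ 0.4566 -0.2901  0.0507]
Y top [ 0.5093 -0.199   0.055 ] 0.16568929097388835 5.6925611091991595
Y scn [ 0.5096 -0.2025  0.055 ] 0.16739522903710702 5.408160870118233
[ 0.5008 -0.1177  0.0523] [ 0.5169 -0.2838  0.0518]
B top [ 0.5681 -0.1922  0.055 ] 0.16434540576133988 6.078534063995722
B scn [ 0.5694 -0.1966  0.055 ] 0.16533476930688545 6.4654785061827695
[ 0.559  -0.1123  0.0511] [ 0.5767 -0.2767  0.0489]
```

```bash
cat >> h.py <<'E'
def plan(xyz,yaw,n,clo=0,off=None):
    o=telemetry.get_obs();p=o['tool_pos'];y=np.radians(o['tool_rot'][2]);dy=(np.radians(yaw)-y+np.pi)%(2*np.pi)-np.pi
    D=(np.array(xyz)-p)/n*1000;rows=[]
    for i in range(n):
        a=y+dy*i/n
        rows.append(f"{D@[np.cos(a),np.sin(a),0]:.1f} {D@[np.sin(a),-np.cos(a),0]:.1f} {-D[2]:.1f} {-dy/n:.4f} {clo}")
    print("; ".join(rows))
E
python3 -c "
from h import *
plan([.55,.07,.28],87.5,20)"
```

```text
26.8 -25.4 -2.9 -0.0572 0; 28.2 -23.8 -2.9 -0.0572 0; 29.5 -22.2 -2.9 -0.0572 0; 30.8 -20.5 -2.9 -0.0572 0; 31.9 -18.7 -2.9 -0.0572 0; 32.9 -16.8 -2.9 -0.0572 0; 33.8 -14.9 -2.9 -0.0572 0; 34.6 -13.0 -2.9 -0.0572 0; 35.3 -11.0 -2.9 -0.0572 0; 35.9 -8.9 -2.9 -0.0572 0; 36.3 -6.9 -2.9 -0.0572 0; 36.6 -4.8 -2.9 -0.0572 0; 36.9 -2.7 -2.9 -0.0572 0; 36.9 -0.6 -2.9 -0.0572 0; 36.9 1.5 -2.9 -0.0572 0; 36.8 3.6 -2.9 -0.0572 0; 36.5 5.7 -2.9 -0.0572 0; 36.1 7.8 -2.9 -0.0572 0; 35.6 9.9 -2.9 -0.0572 0; 35.0 11.9 -2.9 -0.0572 0
```

Call:
{"fn": "arm_command", "kwargs": {
  "series": "27 -25 -3 -0.057 0; 28 -24 -3 -0.057 0; 30 -22 -3 -0.057 0; 31 -20 -3 -0.057 0; 32 -19 -3 -0.057 0; 33 -17 -3 -0.057 0; 34 -15 -3 -0.057 0; 35 -13 -3 -0.057 0; 35 -11 -3 -0.057 0; 36 -9 -3 -0.057 0; 36 -7 -3 -0.057 0; 37 -5 -3 -0.057 0; 37 -3 -3 -0.057 0; 37 -1 -3 -0.057 0; 37 2 -3 -0.057 0; 37 4 -3 -0.057 0; 36 6 -3 -0.057 0; 36 8 -3 -0.057 0; 36 10 -3 -0.057 0; 35 12 -3 -0.057 0"
}}

```text
time_s: 1.77
tool_pos: [0.5533, 0.0715, 0.2825]
tool_rot: [-180.0, 0.0, 87.4]
force: [1.2, -0.5, 1.7]
grip_width: 0.0868
grasp_force: 0.0
```

Call:
{"fn": "arm_command", "kwargs": {
  "series": "0 0 0 0 0; 0 0 0 0 0"
}}

```text
time_s: 1.93
tool_pos: [0.5529, 0.0728, 0.282]
tool_rot: [-179.9, -0.1, 87.6]
force: [-0.0, -0.8, -0.7]
grip_width: 0.0872
grasp_force: 0.0
```

```bash
python3 -c "
from h import *
o=telemetry.get_obs();print(o['tool_pos'],o['tool_rot'],o['qpos'])
im=cams.read_camera('wrist');cv2.imwrite('pics/w1.png',im)
C=cam('wrist',o);print(proj(C,[[.5408,.1605,.1267],[.5362,.0205,.1267]]))
np.save('pics/w1.npy',np.r_[o['tool_pos'],o['tool_rot']])"
```

```text
[0.55288846 0.07277319 0.28202114] [-1.79931969e+02 -8.01236369e-02  8.76016562e+01] [ 28.63190147   9.24343216 -43.33240878  89.93168553   6.27394287
  83.39901996 -17.45386094]
[[303.91170535 107.35045946]
 [306.49909197 226.92041969]]
```

View pics/w1.png

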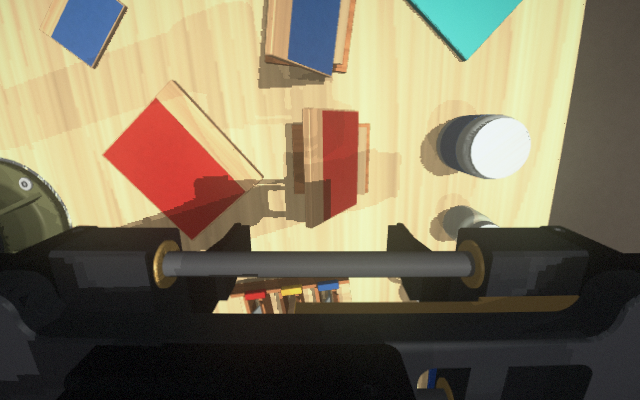

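Red board's near top edge runs px (303,107)→(306,227), within 1 px of the prediction. The tool can only turn about its own z, so I'll straddle the tilted board and swing it upright between the fingers. Descending now.

Call:
{"fn": "arm_command", "kwargs": {
  "series": "17 2 0 -0.007 0; 0 0 30 0 0; 0 0 30 0 0; 0 0 30 0 0; 0 0 30 0 0; 0 0 25 0 0; 0 0 20 0 0; 0 0 14 0 0; 0 0 6 0 0; 0 0 0 0 0; 0 0 0 0 0",
  "squeeze": 15
}}

```text
time_s: 2.9
tool_pos: [0.556, 0.0856, 0.0979]
tool_rot: [180.0, 0.0, 87.6]
force: [0.6, 0.5, 0.6]
grip_width: 0.0872
grasp_force: 0.0
```

Call:
{"fn": "arm_command", "kwargs": {
  "series": "4 -1 0 0 100; 0 0 0 0 138; 0 0 0 0 138; 0 0 0 0 138; 0 0 0 0 138; 0 0 0 0 138"
}}

```text
time_s: 3.4
tool_pos: [0.5551, 0.0908, 0.0977]
tool_rot: [180.0, 0.0, 87.7]
force: [0.0, 0.3, -0.3]
grip_width: 0.0548
grasp_force: 0.0
```

Call:
{"fn": "arm_command", "kwargs": {
  "series": "0 0 0 0 138; 0 0 0 0 138; 0 0 0 0 138; 0 0 0 0 138"
}}

```text
time_s: 3.73
tool_pos: [0.555, 0.0908, 0.0975]
tool_rot: [-180.0, 0.0, 87.7]
force: [-0.1, 1.3, 0.1]
grip_width: 0.0405
grasp_force: 0.0
```

Call:
{"fn": "arm_command", "kwargs": {
  "series": "0 0 0 0 150; 0 0 0 0 152; 0 4 0 0 154; 0 4 0 0 157; 0 4 0 0 159; 0 3 0 0 161; 0 4 0 0 166; 0 4 0 0 170; 0 4 0 0 175; 0 4 0 0 179; 0 0 0 0 179"
}}

```text
time_s: 4.65
tool_pos: [0.5869, 0.0895, 0.0975]
tool_rot: [180.0, -0.0, 87.7]
force: [-0.0, 0.3, -1.2]
grip_width: 0.0265
grasp_force: 0.1
```

```bash
python3 -c "
from h import *
im=cams.read_camera('scene')[140:270,250:430]
cv2.imwrite('pics/s2.png',cv2.resize(im,None,fx=4,fy=4,interpolation=cv2.INTER_CUBIC))"
```

```text
(no output)
```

View pics/s2.png

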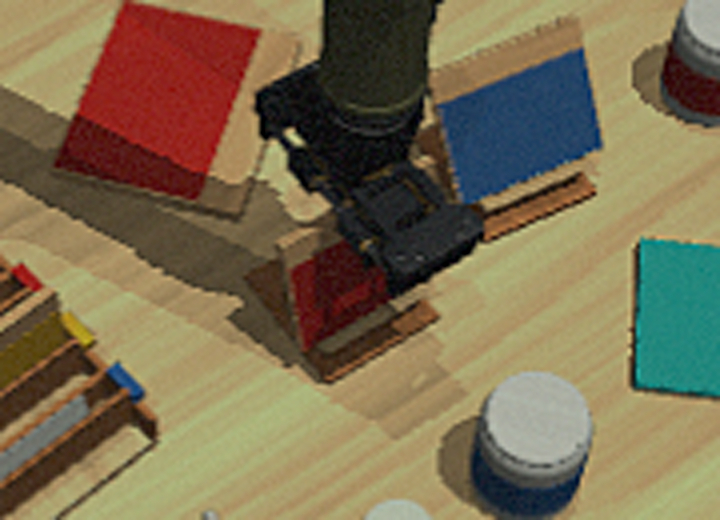

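The red board is swinging upright and stays on its ledge, with its left bottom corner at crop px (305,350). I'll continue and then grip it.

Call:
{"fn": "arm_command", "kwargs": {
  "series": "0 3 0 0 184; 0 3 0 0 188; 0 3 0 0 192; 0 3 0 0 196; 0 2 0 0 199; 0 2 0 0 203; 0 2 0 0 206; 0 2 0 0 212; 0 2 0 0 218; 0 1 0 0 225; 0 0 0 0 235; 0 0 0 0 250; 0 0 0 0 250; 0 0 0 0 250",
  "squeeze": 15
}}

```text
time_s: 5.87
tool_pos: [0.6073, 0.0889, 0.0973]
tool_rot: [-179.8, 0.0, 87.7]
force: [-4.7, -0.7, 2.9]
grip_width: 0.0101
grasp_force: 15.0
```

Call:
{"fn": "arm_command", "kwargs": {
  "series": "0 0 -4 0 250; 0 0 -6 0 250; 0 0 -10 0 250; 0 0 -20 0 250; 0 0 -25 0 250; 0 0 -25 0 250; 0 0 -25 0 250; 0 0 -25 0 250; 0 0 -20 0 250; 0 0 -10 0 250; 0 0 0 0 250; 0 0 0 0 250",
  "squeeze": 45
}}

```text
time_s: 6.87
tool_pos: [0.6092, 0.0887, 0.2676]
tool_rot: [179.9, 0.0, 87.7]
force: [-1.0, 1.1, -1.3]
grip_width: 0.0095
grasp_force: 45.0
```

```bash
python3 -c "
from h import *
w=np.load('pics/w1.npy');C=cam('wrist',dict(tool_pos=w[:3],tool_rot=w[3:]))
a=np.radians(6.1);ex=np.array([np.cos(a),np.sin(a),0]);ey=np.array([-np.sin(a),np.cos(a),0])
for c in ([.449,-.207,.057],[.509,-.2005,.057],[.5689,-.1943,.057]): print(proj(C,np.array(c)+.0825*ey))
o=telemetry.get_obs();print(o['tool_pos'],o['force'],o['grip_width'])
plan([.447,-.207,.26],96.1,14,250)
im=cv2.imread('pics/w1.png')[275:320,210:370]
t=cams.read_camera('top')[130:240,250:430];t=cv2.resize(t,None,fx=4,fy=4,interpolation=cv2.INTER_CUBIC);im=cv2.resize(im,(720,200),interpolation=cv2.INTER_CUBIC)
cv2.imwrite('pics/m3.png',np.vstack([im,t[:400]]))"
```

```text
[[254.03843661 297.04611334]]
[[290.6514198  292.35328278]]
[[327.71195991 287.67291901]]
[0.60916041 0.0886703  0.2676366 ] [-1.00473755  1.07268471 -1.2780027 ] 0.009516732976191593
-21.6 -10.7 0.5 -0.0105 250; -21.5 -11.0 0.5 -0.0105 250; -21.3 -11.2 0.5 -0.0105 250; -21.2 -11.4 0.5 -0.0105 250; -21.1 -11.6 0.5 -0.0105 250; -21.0 -11.8 0.5 -0.0105 250; -20.9 -12.1 0.5 -0.0105 250; -20.7 -12.3 0.5 -0.0105 250; -20.6 -12.5 0.5 -0.0105 250; -20.5 -12.7 0.5 -0.0105 250; -20.3 -12.9 0.5 -0.0105 250; -20.2 -13.1 0.5 -0.0105 250; -20.1 -13.3 0.5 -0.0105 250; -19.9 -13.6 0.5 -0.0105 250
```

View pics/m3.png

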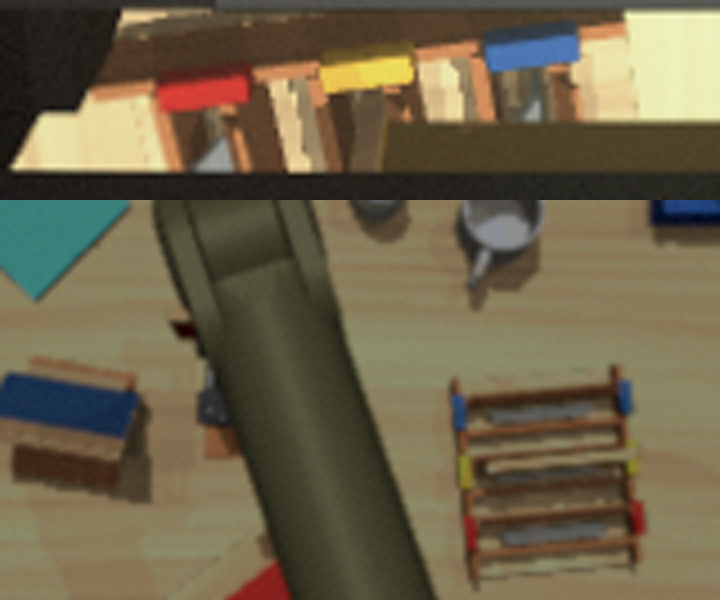

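Marker blocks in w1 are at px (255.5,295), (291,291) and (328,285), within about 1.5 px of the prediction. Moving over the red slot.

Call:
{"fn": "arm_command", "kwargs": {
  "series": "-21.5 -11 0.5 -0.0105 250; -21.5 -11 0.5 -0.0105 250; -21.5 -11 0.5 -0.0105 250; -21 -11.5 0.5 -0.0105 250; -21 -11.5 0.5 -0.0105 250; -21 -12 0.5 -0.0105 250; -21 -12 0.5 -0.0105 250; -20.5 -12.5 0.5 -0.0105 250; -20.5 -12.5 0.5 -0.0105 250; -20.5 -12.5 0.5 -0.0105 250; -20.5 -13 0.5 -0.0105 250; -20 -13 0.5 -0.0105 250; -20 -13.5 0.5 -0.0105 250; -20 -13.5 0.5 -0.0105 250; 0 0 0 0 250; 0 0 0 0 250"
}}

```text
time_s: 8.25
tool_pos: [0.445, -0.2079, 0.2588]
tool_rot: [-179.9, -0.1, 95.9]
force: [0.9, 0.7, -1.1]
grip_width: 0.0099
grasp_force: 45.0
```

```bash
python3 -c "
from h import *
T=cam('top');S=cam('scene');t=lambda p:(235+(p[0]+.5)/4.2-.5,155+(p[1]+.5)/4.2-.5); s=lambda p:(200+(p[0]+.5)/3.6-.5,135+(p[1]+.5)/3.6-.5)
A,B=[atz(T,t(p),.132) for p in((574,175),(726,160))];print('yel',(A+B)/2,A-B)
A,B=[atz(S,s(p),.132) for p in((222,283),(90,372))];print('yel',(A+B)/2,A-B)
o=telemetry.get_obs();print(o['tool_pos'],o['tool_rot'],o['force'],o['qpos'])
np.save('pics/w4.npy',np.r_[o['tool_pos'],o['tool_rot']])
a=cams.read_camera('wrist');cv2.imwrite('pics/w4.png',a[:300])"
```

```text
yel [ 0.50895183 -0.19572263  0.132     ] [-0.01530253  0.13518587  0.        ]
yel [ 0.51038542 -0.20510826  0.132     ] [-0.00903939  0.12859365  0.        ]
[ 0.44499393 -0.20792645  0.25878794] [-1.79864074e+02 -1.01719157e-01  9.59080452e+01] [ 0.93474857  0.70960075 -1.11952938] [ 51.74324931  -0.8107481  -29.24372586 100.7928643   -0.42724143
  80.08279113  28.48491476]
```

View pics/w4.png

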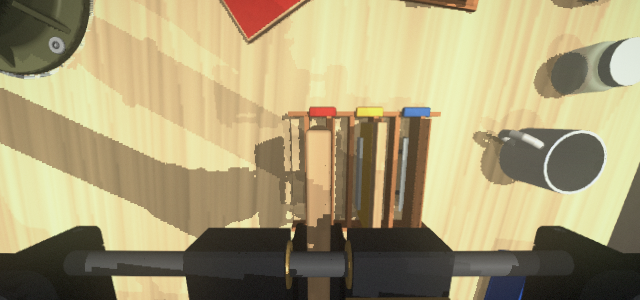

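```bash
python3 -c "
from h import *
w=np.load('pics/w4.npy');C=cam('wrist',dict(tool_pos=w[:3],tool_rot=w[3:]))
Q=[atz(C,p,.057) for p in((322.5,108),(369.5,109),(417,109))];print(Q)
a=np.radians(6.1);ex=np.array([np.cos(a),np.sin(a),0])
for q,c in zip(Q,([.449,-.207,0],[.509,-.2005,0],[.5689,-.1943,0])): print('slot x offset vs est along rack x',(q-c)@ex)
print('board held', (atz(C,(318.5,130),w[2]+.05)-w[:3])*1000)
"
```

```text
[array([ 0.4409207, -0.119371 ,  0.057    ]), array([ 0.49992293, -0.11439396,  0.057     ]), array([ 0.55964755, -0.10796226,  0.057     ])]
slot x offset vs est along rack x 0.0012782600056245143
slot x offset vs est along rack x 0.00012430447403335922
slot x offset vs est along rack x -2.5466589777906417e-05
board held [-6.73217073 68.80707843 50.        ]
```

Call:
{"fn": "arm_command", "kwargs": {
  "series": "2 2.5 10 -0.003 250; 0 0 20 0 250; 0 0 25 0 250; 0 0 25 0 250; 0 0 20 0 250; 0 0 15 0 250; 0 0 10 0 250; 0 0 8 0 250; 0 0 5 0 250; 0 0 0 0 250; 0 0 0 0 250",
  "squeeze": 50
}}

```text
time_s: 9.22
tool_pos: [0.4494, -0.2044, 0.1229]
tool_rot: [180.0, 0.0, 96.3]
force: [-0.6, -0.2, -0.7]
grip_width: 0.0097
grasp_force: 50.0
```

Call:
{"fn": "arm_command", "kwargs": {
  "series": "-1 -2 0 0 250; 0 0 2 0 250; 0 0 2 0 250; 0 0 2 0 250; 0 0 2 0 250; 0 0 2 0 250; 0 0 0 0 250; 0 0 0 0 250"
}}

```text
time_s: 9.88
tool_pos: [0.447, -0.2056, 0.1124]
tool_rot: [-180.0, -0.0, 96.3]
force: [0.9, -0.6, -0.9]
grip_width: 0.0099
grasp_force: 50.0
```

Call:
{"fn": "arm_command", "kwargs": {
  "series": "0 0 2 0 250; 0 0 2 0 250; 0 0 2 0 250; 0 0 2 0 250; 0 0 2 0 250; 0 0 0 0 250; 0 0 0 0 250"
}}

```text
time_s: 10.47
tool_pos: [0.449, -0.206, 0.104]
tool_rot: [179.8, 0.1, 96.3]
force: [2.2, 0.6, 5.6]
grip_width: 0.0096
grasp_force: 50.1
```

Call:
{"fn": "arm_command", "kwargs": {
  "series": "0 0 2 0 250; 0 0 2 0 250; 0 0 2 0 250; 0 0 2 0 250; 0 0 2 0 250; 0 0 0 0 250; 0 0 0 0 250"
}}

```text
time_s: 11.05
tool_pos: [0.4491, -0.2065, 0.0944]
tool_rot: [179.8, 0.1, 96.3]
force: [1.6, 0.7, 7.4]
grip_width: 0.0098
grasp_force: 50.1
```

Call:
{"fn": "arm_command", "kwargs": {
  "series": "0 0 2 0 250; 0 0 2 0 250; 0 0 2 0 250; 0 0 1 0 250; 0 0 1 0 250; 0 0 0 0 250; 0 0 0 0 250"
}}

```text
time_s: 11.63
tool_pos: [0.4491, -0.2064, 0.0863]
tool_rot: [179.8, 0.1, 96.3]
force: [1.8, 0.8, 7.3]
grip_width: 0.0095
grasp_force: 50.1
```

Call:
{"fn": "arm_command", "kwargs": {
  "series": "0 0 1 0 250; 0 0 1 0 250; 0 0 1 0 250; 0 0 1 0 250; 0 0 0 0 250; 0 0 0 0 250"
}}

```text
time_s: 12.13
tool_pos: [0.4491, -0.2064, 0.0823]
tool_rot: [179.8, 0.1, 96.3]
force: [2.0, 0.8, 7.6]
grip_width: 0.0097
grasp_force: 50.1
```

Call:
{"fn": "arm_command", "kwargs": {
  "series": "0 0 1 0 250; 0 0 0 0 250; 0 0 1 0 250; 0 0 0 0 250; 0 0 0 0 250"
}}

```text
time_s: 12.55
tool_pos: [0.4491, -0.2064, 0.0803]
tool_rot: [179.8, 0.1, 96.3]
force: [1.7, 1.1, 7.6]
grip_width: 0.0097
grasp_force: 50.1
```

Call:
{"fn": "arm_command", "kwargs": {
  "series": "0 0 1 0 250; 0 0 0 0 250; 0 0 0 0 250; 0 0 1 0 250; 0 0 0 0 250; 0 0 0 0 250"
}}

```text
time_s: 13.05
tool_pos: [0.4491, -0.2064, 0.0783]
tool_rot: [179.8, 0.1, 96.3]
force: [1.7, -0.1, 7.2]
grip_width: 0.0098
grasp_force: 50.1
```

Call:
{"fn": "arm_command", "kwargs": {
  "series": "0 0 1 0 250; 0 0 0 0 250; 0 0 0 0 250; 0 0 1 0 250; 0 0 0 0 250; 0 0 0 0 250"
}}

```text
time_s: 13.55
tool_pos: [0.4492, -0.2065, 0.0766]
tool_rot: [179.8, 0.1, 96.2]
force: [2.1, 0.4, 9.1]
grip_width: 0.0096
grasp_force: 50.1
```

Call:
{"fn": "arm_command", "kwargs": {
  "series": "0 0 1 0 250; 0 0 0 0 250; 0 0 1 0 250; 0 0 0 0 250; 0 0 0 0 250"
}}

```text
time_s: 13.97
tool_pos: [0.4493, -0.2067, 0.0765]
tool_rot: [179.8, 0.2, 96.2]
force: [-3.1, 1.8, 23.1]
grip_width: 0.01
grasp_force: 50.0
```

Call:
{"fn": "arm_command", "kwargs": {
  "series": "0 0 -1 0 250; 0 0 0 0 180; 0 0 0 0 180; 0 0 0 0 180; 0 0 0 0 180; 0 0 0 0 180; 0 0 0 0 180; 0 0 -4 0 180; 0 0 -10 0 180; 0 0 -20 0 180; 0 0 -30 0 180; 0 0 -30 0 180; 0 0 -30 0 180; 0 0 -30 0 150; 0 0 -20 0 100; 0 0 -10 0 0; 0 0 0 0 0; 0 0 0 0 0"
}}

```text
time_s: 15.47
tool_pos: [0.4468, -0.2056, 0.2573]
tool_rot: [-180.0, 0.0, 96.3]
force: [-0.2, -0.4, -0.2]
grip_width: 0.0509
grasp_force: 0.0
```

```bash
python3 -c "
from h import *
o=telemetry.get_obs();print(o['tool_pos'],o['tool_rot'])
# blue: near corner mid & pivot
f=np.radians(-6.2);u=np.array([np.cos(f),np.sin(f),0]);n=np.array([.5193,.2813,0])
pv=n+.0712*u;print('pivot',pv);print('ctr',pv-.055*u)
plan([.535,.26,.275],83.8,16)
im=cams.read_camera('scene')[190:290,195:315]
cv2.imwrite('pics/s5.png',cv2.resize(im,None,fx=5,fy=5,interpolation=cv2.INTER_CUBIC))"
```

```text
[ 0.44682987 -0.20561832  0.2573481 ] [-1.79995892e+02  1.28420905e-02  9.63063714e+01]
pivot [0.59008355 0.27361045 0.        ]
ctr [0.53540525 0.27955041 0.        ]
28.3 8.7 -1.1 0.0136 0; 28.4 8.3 -1.1 0.0136 0; 28.5 7.9 -1.1 0.0136 0; 28.7 7.5 -1.1 0.0136 0; 28.8 7.1 -1.1 0.0136 0; 28.8 6.7 -1.1 0.0136 0; 28.9 6.3 -1.1 0.0136 0; 29.0 5.9 -1.1 0.0136 0; 29.1 5.5 -1.1 0.0136 0; 29.2 5.1 -1.1 0.0136 0; 29.2 4.7 -1.1 0.0136 0; 29.3 4.3 -1.1 0.0136 0; 29.4 3.9 -1.1 0.0136 0; 29.4 3.5 -1.1 0.0136 0; 29.5 3.1 -1.1 0.0136 0; 29.5 2.7 -1.1 0.0136 0
```

View pics/s5.png

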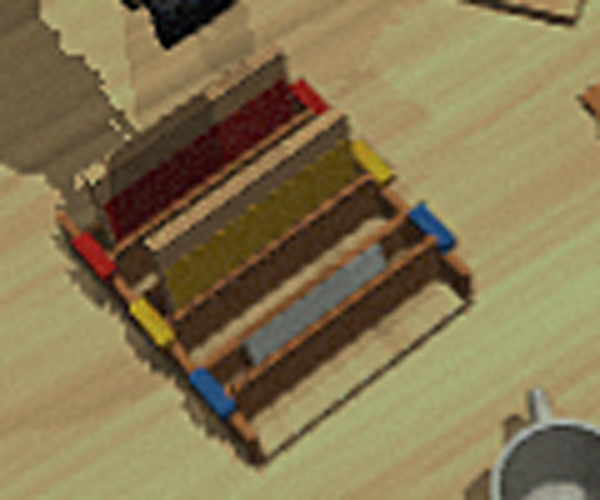

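The red board stands home beside the yellow one, with its top level with it and its lower painted part behind the slot wall. Next is the blue board.

Call:
{"fn": "arm_command", "kwargs": {
  "series": "28.5 8.5 -1 0.013 0; 28.5 8.5 -1 0.013 0; 28.5 8 -1 0.013 0; 28.5 7.5 -1 0.013 0; 29 7 -1 0.013 0; 29 6.5 -1 0.013 0; 29 6.5 -1 0.013 0; 29 6 -1 0.013 0; 29 5.5 -1 0.013 0; 29 5 -1 0.013 0; 29 4.5 -1 0.013 0; 29.5 4.5 -1 0.013 0; 29.5 4 -1 0.013 0; 29.5 3.5 -1 0.013 0; 29.5 3 -1 0.013 0; 29.5 3 -1 0.013 0; 0 0 0 0 0; 0 0 0 0 0"
}}

```text
time_s: 17.02
tool_pos: [0.5311, 0.2629, 0.2713]
tool_rot: [-179.8, 0.0, 84.7]
force: [0.5, -0.2, 1.3]
grip_width: 0.0868
grasp_force: 0.0
```

```bash
python3 -c "
from h import *
o=telemetry.get_obs();print(o['tool_pos'],o['tool_rot'],o['qpos'])
im=cams.read_camera('wrist');C=cam('wrist',o)
cv2.imwrite('pics/w6.png',im)
f=np.radians(-5.7);e=np.array([-np.sin(f),np.cos(f),0]);n=np.array([.5196,.2816,.1267])
print(proj(C,[n+.07*e,n-.07*e]))
hsv=cv2.cvtColor(im,cv2.COLOR_BGR2HSV);m=cv2.inRange(hsv,(105,120,40),(125,255,255))
for c in cv2.findContours(m,0,2)[0]:
  if cv2.contourArea(c)>500:
    print(cv2.contourArea(c),cv2.approxPolyDP(c,4,True)[:,0].tolist())
# predicted far-face paint corners
th=np.radians(34);u=np.array([np.cos(f),np.sin(f),0]);pv=n+.0712*u;pv[2]=.03
print([proj(C,pv+u*(.005*np.cos(th)-s*np.sin(th))+e*y+np.array([0,0,s*np.cos(th)+.005*np.sin(th)]))[0].round(1).tolist() for s in(0,.094) for y in(.07,-.07)])
"
```

```text
[0.53112945 0.26285657 0.27130747] [-1.79752313e+02  1.32534932e-03  8.46767294e+01] [ 15.13157376  17.38520712 -54.13613779  85.75987299  13.91757555
  84.20713309 -44.52472769]
[[306.64703242 106.22978391]
 [307.18772029 229.65369443]]
2401.5 [[120, 126], [95, 177], [131, 199], [157, 150]]
[[364.0, 110.0], [359.5, 206.5], [327.7, 107.1], [326.0, 224.9]]
```

```bash
python3 -c "
from h import *
im=cv2.imread('pics/w6.png');b,g,r=[im[...,i].astype(int) for i in range(3)]
m=((b-r>25)&(b-g>10)).astype('uint8')*255
for c in cv2.findContours(m,0,2)[0]:
  if cv2.contourArea(c)>300: print(cv2.contourArea(c),cv2.approxPolyDP(c,3,True)[:,0].tolist())
for y in (120,150,180,210): print(y,[tuple(im[y,x]) and ''.join('%4d'%v for v in im[y,x]) for x in range(290,376,6)])
" | sed 's/np.uint8//g'
```

```text
2529.0 [[119, 125], [94, 176], [131, 199], [157, 149]]
2947.0 [[326, 109], [321, 183], [334, 184], [332, 215], [351, 206], [360, 114]]
120 [' 139 192 221', '  95 141 189', ' 109 155 193', ' 110 154 188', ' 114 163 199', ' 105 146 180', ' 124  92  72', ' 124  91  71', ' 126  92  73', ' 124  91  74', ' 132  97  73', ' 130  94  71', ' 163 222 228', ' 163 222 229', ' 166 225 230']
150 ['  85 116 133', '  55  83 114', '  68  96 122', ' 123 173 212', ' 111 154 190', ' 107 148 183', ' 122  87  67', ' 122  86  67', ' 121  87  65', ' 132  95  71', ' 122  89  69', ' 123  90  69', ' 122 164 189', '  86 130 186', ' 164 222 228']
180 ['  51  72  91', '  50  69  91', ' 102 143 176', ' 105 148 181', ' 106 149 182', ' 109 109 109', ' 119  85  62', ' 120  87  65', ' 120  85  65', ' 122  87  64', ' 124  88  67', ' 115 156 181', ' 121 166 192', ' 149 202 228', ' 142 194 222']
210 ['  97 133 153', '  72 100 114', '  99 139 173', '  65  89 109', '  66  88 107', '  71  60  53', '  70  57  52', '  80  64  55', ' 120  84  64', ' 120  90  73', ' 134 184 214', ' 139 189 219', ' 141 195 223', ' 152 207 228', ' 163 222 229']
```

```bash
python3 -c "
from h import *
from scipy.optimize import least_squares
o=dict(tool_pos=np.array([0.53112945,0.26285657,0.27130747]),tool_rot=np.array([-179.752313,.0013,84.6767]));C=cam('wrist',o)
th=np.radians(34)
def pts(p):
  f=np.radians(p[2]);e=np.array([-np.sin(f),np.cos(f),0]);u=np.array([np.cos(f),np.sin(f),0]);pv=np.array([p[0],p[1],.03])
  return proj(C,[pv+u*(.005*np.cos(th)-s*np.sin(th))+e*y+np.array([0,0,s*np.cos(th)+.005*np.sin(th)]) for s,y in((.094,.07),(0,.07),(0,-.07),(.094,-.07))])
ob=np.array([(325.5,108.5),(360.5,113.5),(351.5,206.5)])
def res(p):
  q=pts(p);a,b=q[0],q[3];t=(180-a[1])/(b[1]-a[1]);return np.r_[(q[:3]-ob).ravel(),a[0]+t*(b[0]-a[0])-321]
r=least_squares(res,[.59,.2746,-6],x_scale=[.01,.01,1]);print(r.x,r.fun)
f=np.radians(r.x[2]);u=np.array([np.cos(f),np.sin(f)])
print('ctr',r.x[:2]-.055*u)
"
```

```text
[ 0.58309521  0.27194926 -8.76472809] [-0.68584396 -0.68054645  1.00584615 -0.76137018  0.77938696  2.05242322
 -0.73895271]
ctr [0.52873748 0.28033002]
```

Call:
{"fn": "arm_command", "kwargs": {
  "series": "17 -2.5 0 0.049 0; 0 0 30 0 0; 0 0 30 0 0; 0 0 30 0 0; 0 0 30 0 0; 0 0 22 0 0; 0 0 16 0 0; 0 0 10 0 0; 0 0 6 0 0; 0 0 0 0 100; 0 0 0 0 138; 0 0 0 0 138; 0 0 0 0 138; 0 0 0 0 138; 0 0 0 0 138; 0 0 0 0 138",
  "squeeze": 15
}}

```text
time_s: 18.4
tool_pos: [0.5322, 0.2781, 0.0999]
tool_rot: [180.0, -0.0, 81.6]
force: [0.5, -0.2, 0.2]
grip_width: 0.0483
grasp_force: 0.0
```

Call:
{"fn": "arm_command", "kwargs": {
  "series": "1 -2 3 0 138; 0 0 0 0 138; 0 0 0 0 138; 0 0 0 0 138; 0 0 0 0 152; 0 0 0 0 152"
}}

```text
time_s: 18.9
tool_pos: [0.5302, 0.2792, 0.0965]
tool_rot: [-180.0, 0.0, 81.6]
force: [0.1, 0.2, 0.3]
grip_width: 0.0368
grasp_force: 0.0
```

Call:
{"fn": "arm_command", "kwargs": {
  "series": "0 0 0 0 152; 0 4 0 0 154; 0 4 0 0 157; 0 4 0 0 159; 0 3 0 0 161; 0 4 0 0 166; 0 4 0 0 170; 0 4 0 0 175; 0 4 0 0 179; 0 0 0 0 179"
}}

```text
time_s: 19.73
tool_pos: [0.5619, 0.2742, 0.0964]
tool_rot: [180.0, -0.0, 81.5]
force: [-0.2, 0.4, -0.2]
grip_width: 0.0263
grasp_force: 0.1
```

Call:
{"fn": "arm_command", "kwargs": {
  "series": "0 3 0 0 184; 0 3 0 0 188; 0 3 0 0 192; 0 3 0 0 196; 0 2 0 0 199; 0 2 0 0 203; 0 2 0 0 206; 0 2 0 0 212; 0 2 0 0 218; 0 1 0 0 225; 0 0 0 0 235; 0 0 0 0 250; 0 0 0 0 250; 0 0 0 0 250",
  "squeeze": 15
}}

```text
time_s: 20.9
tool_pos: [0.5825, 0.2716, 0.0963]
tool_rot: [-179.9, 0.0, 81.6]
force: [-3.4, -0.0, 1.0]
grip_width: 0.0098
grasp_force: 15.0
```

Call:
{"fn": "arm_command", "kwargs": {
  "series": "0 0 -4 0 250; 0 0 -6 0 250; 0 0 -10 0 250; 0 0 -20 0 250; 0 0 -25 0 250; 0 0 -30 0 250; 0 0 -30 0 250; 0 0 -25 0 250; 0 0 -20 0 250; 0 0 -10 0 250; 0 0 0 0 250; 0 0 0 0 250",
  "squeeze": 50
}}

```text
time_s: 21.9
tool_pos: [0.5838, 0.2713, 0.2766]
tool_rot: [180.0, -0.0, 81.6]
force: [0.7, 0.2, -2.1]
grip_width: 0.0104
grasp_force: 50.0
```

```bash
python3 -c "
from h import *
o=telemetry.get_obs();print(o['tool_pos'],o['tool_rot'],o['force'],o['grip_width'])
plan([.567,-.193,.275],96.2,18,250)"
```

```text
[0.58378821 0.27129482 0.27656093] [ 1.79950676e+02 -2.02767175e-03  8.15735385e+01] [ 0.65714015  0.182309   -2.09935719] 0.01036524358932797
-25.7 2.9 0.1 -0.0142 250; -25.7 2.5 0.1 -0.0142 250; -25.7 2.1 0.1 -0.0142 250; -25.8 1.8 0.1 -0.0142 250; -25.8 1.4 0.1 -0.0142 250; -25.8 1.0 0.1 -0.0142 250; -25.8 0.7 0.1 -0.0142 250; -25.8 0.3 0.1 -0.0142 250; -25.8 -0.1 0.1 -0.0142 250; -25.8 -0.4 0.1 -0.0142 250; -25.8 -0.8 0.1 -0.0142 250; -25.8 -1.2 0.1 -0.0142 250; -25.8 -1.5 0.1 -0.0142 250; -25.7 -1.9 0.1 -0.0142 250; -25.7 -2.3 0.1 -0.0142 250; -25.7 -2.6 0.1 -0.0142 250; -25.6 -3.0 0.1 -0.0142 250; -25.6 -3.4 0.1 -0.0142 250
```

Call:
{"fn": "arm_command", "kwargs": {
  "series": "-26 3 0 -0.014 250; -26 2.5 0 -0.014 250; -26 2 0 -0.014 250; -26 2 0 -0.014 250; -26 1.5 0 -0.014 250; -26 1 0 -0.014 250; -26 0.5 0 -0.014 250; -26 0.5 0 -0.014 250; -26 0 0 -0.014 250; -26 -0.5 0 -0.014 250; -26 -1 0 -0.014 250; -26 -1 0 -0.014 250; -26 -1.5 0 -0.014 250; -26 -2 0 -0.014 250; -26 -2.5 0 -0.014 250; -25 -2.5 0 -0.014 250; -25 -3 0 -0.014 250; -24 -3.5 0 -0.014 250; 0 0 0 0 250; 0 0 0 0 250"
}}

```text
time_s: 23.57
tool_pos: [0.5643, -0.1958, 0.2741]
tool_rot: [-179.8, -0.1, 95.8]
force: [-0.7, 0.8, -0.7]
grip_width: 0.0097
grasp_force: 50.0
```

```bash
python3 -c "
from h import *
o=telemetry.get_obs();print(o['tool_pos'],o['tool_rot'],o['force'])
C=cam('wrist',o);im=cams.read_camera('wrist');cv2.imwrite('pics/w7.png',im[60:290,180:440])
cv2.imwrite('pics/w7.png',cv2.resize(im[50:250,190:450],None,fx=3,fy=3,interpolation=cv2.INTER_CUBIC))
a=np.radians(6.2);e=np.array([-np.sin(a),np.cos(a),0])
print(proj(C,[np.array([.5692,-.194,.057])+.0825*e,np.array([.45,-.207,.057])+.0825*e]))
p=o['tool_pos'].copy();p[2]+=.055;y=np.radians(o['tool_rot'][2]);print(proj(C,p+.07*np.array([np.cos(y),np.sin(y),0])))
"
```

```text
[ 0.56427888 -0.19581673  0.27412756] [-1.79815047e+02 -1.01181799e-01  9.57825876e+01] [-0.66569813  0.80325673 -0.68117544]
[[322.03755771 112.25896664]
 [231.2508572  113.22497575]]
[[317.33492072 128.06271626]]
```

View pics/w7.png

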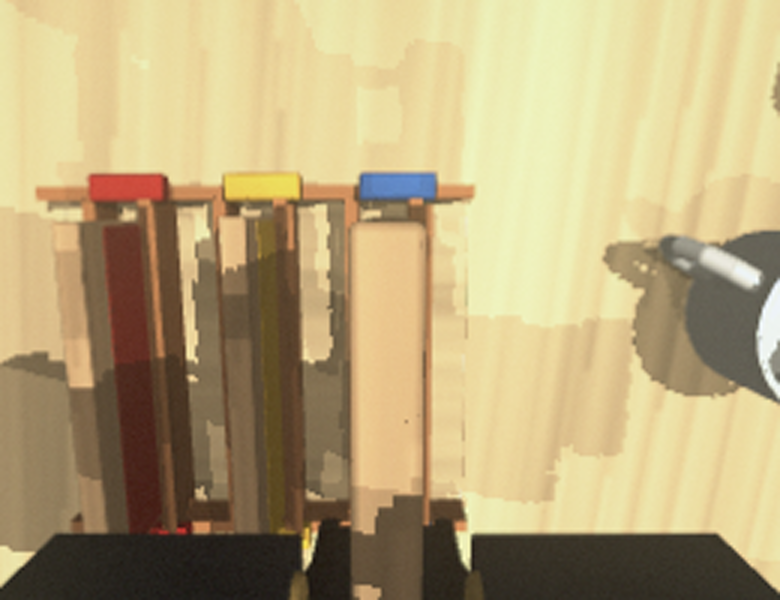

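The blue block centre is at px (322.7,112), as predicted, and the held board's end at row 124 is within about 4 mm of centre. The red and yellow board tops look equally high. Lowering.

Call:
{"fn": "arm_command", "kwargs": {
  "series": "0 2 10 -0.005 250; 0 0 20 0 250; 0 0 25 0 250; 0 0 25 0 250; 0 0 25 0 250; 0 0 20 0 250; 0 0 12 0 250; 0 0 9 0 250; 0 0 6 0 250; 0 0 0 0 250; 0 0 0 0 250; 0 0 0 0 250"
}}

```text
time_s: 24.62
tool_pos: [0.5685, -0.1935, 0.1258]
tool_rot: [179.9, 0.1, 96.3]
force: [0.1, 0.2, -0.7]
grip_width: 0.01
grasp_force: 50.0
```

Call:
{"fn": "arm_command", "kwargs": {
  "series": "-3 -1.5 2 0 250; 0 0 3 0 250; 0 0 3 0 250; 0 0 2 0 250; 0 0 2 0 250; 0 0 2 0 250; 0 0 0 0 250; 0 0 0 0 250"
}}

```text
time_s: 25.28
tool_pos: [0.5667, -0.1965, 0.1105]
tool_rot: [180.0, 0.0, 96.3]
force: [0.9, -0.5, -1.2]
grip_width: 0.0101
grasp_force: 50.0
```

Call:
{"fn": "arm_command", "kwargs": {
  "series": "0 0 2 0 250; 0 0 2 0 250; 0 0 2 0 250; 0 0 2 0 250; 0 0 2 0 250; 0 0 2 0 250; 0 0 0 0 250; 0 0 0 0 250"
}}

```text
time_s: 25.95
tool_pos: [0.5687, -0.1967, 0.1008]
tool_rot: [179.7, 0.1, 96.3]
force: [1.7, 0.7, 9.4]
grip_width: 0.0097
grasp_force: 50.0
```

Call:
{"fn": "arm_command", "kwargs": {
  "series": "0 0 2 0 250; 0 0 2 0 250; 0 0 2 0 250; 0 0 2 0 250; 0 0 2 0 250; 0 0 2 0 250; 0 0 2 0 250; 0 0 0 0 250; 0 0 0 0 250"
}}

```text
time_s: 26.7
tool_pos: [0.5687, -0.1969, 0.0863]
tool_rot: [179.7, 0.1, 96.3]
force: [3.0, 1.5, 5.3]
grip_width: 0.0097
grasp_force: 50.0
```

Call:
{"fn": "arm_command", "kwargs": {
  "series": "0 0 2 0 250; 0 0 1 0 250; 0 0 1 0 250; 0 0 1 0 250; 0 0 1 0 250; 0 0 0 0 250; 0 0 1 0 250; 0 0 0 0 250; 0 0 0 0 250"
}}

```text
time_s: 27.45
tool_pos: [0.5688, -0.1969, 0.0796]
tool_rot: [179.7, 0.1, 96.3]
force: [2.9, -0.5, 7.3]
grip_width: 0.0097
grasp_force: 50.0
```

Call:
{"fn": "arm_command", "kwargs": {
  "series": "0 0 1 0 250; 0 0 0 0 250; 0 0 1 0 250; 0 0 0 0 250; 0 0 1 0 250; 0 0 0 0 250; 0 0 0 0 250"
}}

```text
time_s: 28.03
tool_pos: [0.5688, -0.1969, 0.0766]
tool_rot: [179.7, 0.1, 96.3]
force: [3.1, 0.8, 7.7]
grip_width: 0.0097
grasp_force: 50.0
```

Call:
{"fn": "arm_command", "kwargs": {
  "series": "0 0 1 0 250; 0 0 0 0 250; 0 0 1 0 250; 0 0 0 0 250; 0 0 0 0 250"
}}

```text
time_s: 28.45
tool_pos: [0.5688, -0.197, 0.0756]
tool_rot: [179.8, 0.1, 96.3]
force: [0.9, 0.1, 13.7]
grip_width: 0.0097
grasp_force: 50.0
```

Call:
{"fn": "arm_command", "kwargs": {
  "series": "0 0 1 0 250; 0 0 0 0 250; 0 0 0 0 250; 0 0 0 0 250"
}}

```text
time_s: 28.78
tool_pos: [0.5689, -0.1971, 0.0755]
tool_rot: [179.8, 0.2, 96.3]
force: [-0.8, 1.0, 19.0]
grip_width: 0.0098
grasp_force: 50.0
```

Call:
{"fn": "arm_command", "kwargs": {
  "series": "0 0 -1 0 250; 0 0 0 0 180; 0 0 0 0 180; 0 0 0 0 180; 0 0 0 0 180; 0 0 0 0 180; 0 0 0 0 180; 0 0 -4 0 180; 0 0 -10 0 180; 0 0 -20 0 180; 0 0 -30 0 180; 0 0 -30 0 180; 0 0 -30 0 180; 0 0 -30 0 180; 0 0 -20 0 180; 20 30 -5 0 180; 30 30 0 0 180; 40 0 0 0 180; 40 0 0 0 180; 0 0 0 0 180"
}}

```text
time_s: 30.45
tool_pos: [0.6108, -0.0486, 0.2534]
tool_rot: [179.9, -0.3, 97.1]
force: [-0.2, 2.1, 1.3]
grip_width: 0.0256
grasp_force: 0.0
```

Call:
{"fn": "arm_command", "kwargs": {
  "series": "40 0 0 0 180; 40 0 0 0 180; 40 0 0 0 180; 40 0 0 0 180; 0 0 0 0 180; 0 0 0 0 180"
}}

```text
time_s: 30.95
tool_pos: [0.5929, 0.1017, 0.2529]
tool_rot: [179.9, -0.0, 96.7]
force: [-0.0, -0.6, 0.8]
grip_width: 0.0255
grasp_force: 0.0
```

```bash
python3 -c "
from h import *
S=cam('scene');im=cams.read_camera('scene')
a=np.radians(6.15);ex=np.array([np.cos(a),np.sin(a),0]);ey=np.array([-np.sin(a),np.cos(a),0])
# sample column profiles: far-face line up each board, find paint/wood boundary height (expected z=.106) 
for n,c in(('red',[.45,-.206,0]),('yel',[.5095,-.2,0]),('blue',[.5692,-.194,0])):
  out=[]
  for y in(-.045,0.,.045):
    zs=np.arange(.09,.135,.001);P=proj(S,[np.array(c)+.005*ex+y*ey+[0,0,z] for z in zs]).astype(np.float32)
    v=cv2.remap(im,P[:,:1],P[:,1:],1)[:,0].astype(int)
    sat=v.max(1)-v.min(1) if 0 else np.linalg.norm(np.gradient(v.astype(float),axis=0),axis=1)
    k=np.convolve(sat,np.ones(3)/3,'same');out.append((zs[2+k[2:30].argmax()].round(3),k.max().round(1)))
  print(n,out)
"
```

```text
red [(np.float64(0.105), np.float64(21.6)), (np.float64(0.107), np.float64(20.1)), (np.float64(0.106), np.float64(23.6))]
yel [(np.float64(0.108), np.float64(26.3)), (np.float64(0.103), np.float64(23.4)), (np.float64(0.109), np.float64(23.6))]
blue [(np.float64(0.107), np.float64(21.2)), (np.float64(0.106), np.float64(18.4)), (np.float64(0.106), np.float64(17.7))]
```

The paint/wood boundary on both boards measures z ≈ 0.106, which is exactly where it should be with the board home. Handing in.

```bash
python3 -c "
from cell import env
print(env.sign_off())"
```

```text
the job is handed in; nothing more can be done
None
```

The red and blue boards stand upright in their own colour slots, bare-wood edge up, pressed home on the slot floor and released; I handed the job in after about 31 s of robot time, and the sign-off returned no verdict.

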